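# Right the sample bottle and hold it down on the meter's sprung plunger

## Robot

A 6-joint arm with a two-finger parallel gripper is mounted at the origin on the work surface. World frame = base frame: x ahead of the robot, y to its left, z up, the work surface at z = 0. Lengths are in m, angles in rad, forces in N, time in s.
With the tool pointing down it reaches from about 0.325 to 0.775 m from the base axis. Payload 5.5 kg.
Tool frame: the origin (TCP) lies at the very end of the fingers, on their centre line; the grasp point (between the pads) lies 19 mm behind it (ctrl.tcp_to_grasp is the distance from the TCP to the grasp point, in m); z points along the fingers, y is the line along which they close (so a half turn about z gives the same grasp; the last joint's range is limited). The gripper opens to 88 mm and grips with 3 to 60 N. Pads are 20 mm wide; open, the fingers measure 115 mm over their backs; the gripper's body (75 mm by 178 mm) begins 61 mm behind the grasp point.
Start: joints at [1.17, 0.091, 1.231, -0, 1.82, -0.057], TCP at [0.202, 0.565, 0.223] pointing down, gripper open.
Joint ranges: [-2.87, 2.87], [-0.86, 2.18], [0.17, 2.46], [-1.51, 4.65], [0.06, 2.69], [-2.65, 2.65]. Speed limits (rad/s): [2.57, 2.57, 3.01, 3.14, 3.14, 3.14].

## Interface

Orientations are given as a 3x3 rotation matrix whose columns are the frame's x, y, z axes.
In Python, from cell import ctrl, eyes, ticket gives the robot as it stands.
- The arm moves only by the tool move_arm, never from a script. Its argument "moves" is a list of rows, each an object of numbers: "tx", "ty", "tz": the shift along the world's x, y, z as a fraction of full scale; "wx", "wy", "wz": the turn, a rotation vector about the world's x, y, z as a fraction of full scale; "hand": the gripper's target within -1 to 1 (shut at 1, half-way at 0, fully open at -1). A call has 1 to 12 rows; each row is the pose to reach, as a shift and turn from the pose commanded when the call began; what a row does not reach only later rows make up. Full scale, the value 1, is 400 mm for a shift and 90 degrees for a turn. A row lasts 1/12 s, in which the tool goes at most 41.7 mm and 7.16 degrees, less where a joint would pass 70% of its speed; a pose out of reach is approached as far as the arm can. A call with a number of a shift or a turn outside -1 to 1 is refused whole. A call with a gripper value outside its range is refused whole. The fingers move at their own pace and stop on an object; the grip force is fixed at half the most. Time passes only in rows, so rows that repeat a pose let the fingers close. It gives the time, the measured TCP pose, the force, the opening and the grip force at its end, in the units of the state.
- ctrl.observe(): the state, without advancing time (a new reading comes with each control period).
- eyes.read_camera(name): name is "scene" or "top" or "wrist"; returns (picture, depth): 420x560x3 uint8, red, green, blue; 420x560 float32, m along the optical axis (not along the pixel's ray), 0 where there is no reading.
- eyes.calibration(name): a dict with "fx", "fy", "cx", "cy" (pixels), "R" (3x3) and "t" (3): a world point X has camera coordinates R X + t; the wrist camera has in their place "tool_from_camera" (4x4, takes a point from camera to tool coordinates, whose origin is the TCP and whose axes are the flange's). Camera axes: x right, y down, z forward; pixel columns grow to the right and rows downward; lengths in m; the calibration is good to about 2 mm. A picture is of the moment at which its call begins: read the wrist's pose just before it. calibration takes no time and is no camera call.
- ticket.finish_job(): hands the job in; it is judged then, once.
The state is a dict: "clock": time; "joint_positions": joint angles; "qvel": joint speeds; "joint_torque": joint torques, N m; "tcp_pos": TCP position; "eef_rot": TCP orientation; "wrist_force": force on the tool from outside, world axes, zero at the start; "ft_torque": the same for the moment, N m; "width": finger opening in m; "grasp_force": force on a finger pad.
Only numpy, scipy, OpenCV 4.12 (cv2) and the standard library are available. Lean on these libraries where they do the work, as an engineer would, in place of code of your own. Each camera call takes 0.05 s, during which the arm holds its last target. There are 200 camera calls.

## Task

Stand the fallen sample bottle with the orange cap upright on the bench, then set it base down in the square well of the sample meter and press it straight down, firmly but without ramming it, until the sprung plunger under it reaches its hard stop. Finish while still holding the bottle upright and pressed down on the stop: do not let go. Leave the spare bottle with the blue cap, the beaker and the dish standing where they are.

Things in the scene. Friction and masses are not known exactly. Their poses are not given: they have to be found in the camera images.
- bottle: The sample bottle, 106 mm tall, about 130 g (mass varies by some 25 %): square white body 40 x 40 mm (edges rounded 3 mm), 82 mm high, with a band of paper label, then a 4 mm round neck and a round orange cap 33 mm across, 20 mm high. Origin: centre of its base; z runs along the bottle from base to cap, x and y are square to its flat sides. At the start it lies on one flat side on the bench, cap pointing sideways or towards the robot, to the left or right of the meter.
- well (a point): Centre of the mouth of the meter's square well, level with the meter's flat top, 70 mm above the bench; x and y run along the well's sides, z up. The well is 46 x 46 mm with a small chamfer round the mouth, and open for the whole 70 mm but for the plunger in it. The white meter is fixed, 150 mm along its x, 170 mm along its y, with the well in the middle of its top and a blue frame round it; a dark flush display lies on the -x side.
- plunger (a joint): Travel of the sprung plunger in the well, m: 0 = up at rest, 0.014 = down on its hard stop. It slides straight down. A spring pushes it up with about 3.5 N at rest, rising evenly to 7 N at the stop, so the bottle's weight alone does not move it. The small orange tab on the +x side of the meter rides down its slot with the plunger.
- plunger_top (a point): Centre of the plunger's flat top, an orange square 36 mm wide, on which the bottle's base rests; 16 mm below the well's mouth when up, 30 mm below when on the stop.
- spare: Bystander: a bottle of the same make with a blue cap, standing; origin at the centre of its base. Not to be moved.
- beaker: Bystander: glass beaker 70 mm across, 90 mm high; origin at the centre of its base. Not to be moved.
- dish: Bystander: white shallow dish 90 mm across, 18 mm high; origin at the centre of its base. Not to be moved.

How it is judged:
By the outcome, as a careful person would: the job done as asked, in the order asked, and still so for the second after the job is handed in, while the arm keeps its last pose, push and grip.
It also fails if it takes over 61 s, if anything falls off the work surface, if the arm or the gripper's body presses on something with over 40 N, if the wrist force passes 120 N, or if a joint passes its speed limit or range.

## Working session

There is one attempt and no reset: what is moved stays moved. The work goes in short steps, Python scripts to look and compute and a tool call to move; the robot and the scene stay as the last step left them, time stands still between calls to the robot, and variables do not carry over. Pictures are saved under pics/ and viewed, at most 10 in all, crops included, and the job is handed in when it is done.

Besides the shell and the picture viewer there is one more tool, called after "Emit:" by a JSON object that holds its "method" and its "body", one argument or row to a line. move_arm: Moves the arm, as the interface text tells. Shift numbers are shares of 400 mm and turn numbers shares of 90 degrees, none past 1 either way. Its arguments: {"type":"object","properties":{"moves":{"type":"array"}},"required":["moves"]}

```bash
mkdir -p pics
cat > h.py <<'E'
import numpy as np, cv2
from cell import ctrl, eyes, ticket
def shot(n,f):
    o=ctrl.observe(); p,d=eyes.read_camera(n); cv2.imwrite(f'pics/{f}.png',p[:,:,::-1]); np.savez(f'pics/{f}.npz',d=d,pos=o['tcp_pos'],R=o['eef_rot'],p=p); return o,p,d
def cloud(n,f):
    z=np.load(f'pics/{f}.npz'); d=z['d']; c=eyes.calibration(n)
    v,u=np.mgrid[:420,:560]; P=np.stack([(u-c['cx'])/c['fx']*d,(v-c['cy'])/c['fy']*d,d],-1)
    if n=='wrist':
        T=np.array(c['tool_from_camera']); P=P@T[:3,:3].T+T[:3,3]; P=P@z['R'].T+z['pos']
    else: P=(P-np.array(c['t']))@np.array(c['R'])
    P[d==0]=np.nan; return P,z['p']
E
python3 - <<'E'
from h import *
o,_,_=shot('top','t1'); shot('scene','s1')
print({k:np.round(v,3) for k,v in o.items()})
E
```

```text
{'clock': np.float64(0.0), 'joint_positions': array([ 1.17 ,  0.092,  1.232, -0.   ,  1.82 , -0.057]), 'qvel': array([ 0.   , -0.   ,  0.001, -0.001,  0.002, -0.   ]), 'joint_torque': array([-2.0000e-03, -4.4646e+01, -4.0644e+01,  7.0000e-02,  3.0000e-02,
       -0.0000e+00]), 'tcp_pos': array([0.202, 0.565, 0.222]), 'eef_rot': array([[-0.941,  0.337, -0.001],
       [ 0.337,  0.941, -0.002],
       [ 0.   , -0.002, -1.   ]]), 'wrist_force': array([ 0.426, -0.662, -0.58 ]), 'ft_torque': array([-0.021, -0.044,  0.014]), 'grasp_force': np.float64(0.0), 'width': np.float64(0.088)}
```

View pics/t1.png

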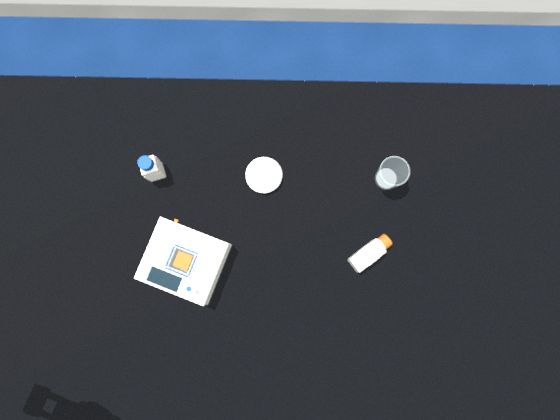

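View pics/s1.png

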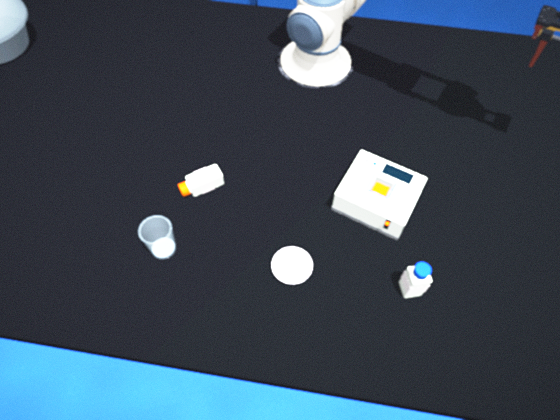

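The top view shows the fallen bottle with its body at about (367,255) and its cap at (384,242). The meter's well is at (182,261), the spare at (150,167), the dish at (264,175) and the beaker at (393,173).

Run:
```python
from h import *
P,p=cloud('top','t1'); h=cv2.cvtColor(p,cv2.COLOR_RGB2HSV)
v,u=np.mgrid[:420,:560]
for n,(a,b) in dict(body=(367,255),cap=(384,242),well=(182,261),corner=(160,219),corner2=(231,243),spare=(146,162),dish=(264,175),beaker=(388,178)).items(): print(n,P[b,a].round(3))
m=(abs(u-370)<40)&(abs(v-252)<30)&(P[...,2]>.012)
q=P[m]; r=cv2.minAreaRect(q[:,:2].astype(np.float32)); print('bottle',r,cv2.boxPoints(r).round(3).tolist(),np.percentile(q[:,2],[50,95]))
c=m&(h[...,1]>150)&(h[...,0]<25); print('cap',np.nanmean(P[c],0),c.sum()); 
w=m&(h[...,1]<80)&(P[...,2]>.032);print('bodytop',cv2.minAreaRect(P[w][:,:2].astype(np.float32)))
m=(abs(u-183)<60)&(abs(v-260)<50)&(P[...,2]>.06)&(P[...,2]<.08)
r=cv2.minAreaRect(P[m][:,:2].astype(np.float32)); print('meter',r,np.median(P[m][:,2]))
c=(abs(u-182)<16)&(abs(v-261)<16)&(h[...,1]>150)&(h[...,0]<25); print('plunger',np.nanmedian(P[c],0),c.sum(),cv2.minAreaRect(P[c][:,:2].astype(np.float32)))
```

```text
body [ 0.508 -0.216  0.042]
cap [ 0.539 -0.256  0.04 ]
well [0.486 0.211 0.054]
corner [0.58  0.263 0.068]
corner2 [0.532 0.105 0.003]
spare [0.704 0.291 0.107]
dish [0.701 0.029 0.004]
beaker [ 0.699 -0.276  0.004]
bottle ((0.5170825123786926, -0.22705134749412537), (0.04080101102590561, 0.10638873279094696), 38.226898193359375) [[0.46799999475479126, -0.1979999989271164], [0.5339999794960022, -0.2809999883174896], [0.5659999847412109, -0.25600001215934753], [0.5, -0.17299999296665192]] [0.03928754 0.04315905]
cap [ 0.54574896 -0.26256972  0.02885048] 31
bodytop ((0.5112578272819519, -0.21954017877578735), (0.04080178588628769, 0.08708710223436356), 37.650115966796875)
meter ((0.48924416303634644, 0.2099822461605072), (0.1708800196647644, 0.15303483605384827), 69.66316986083984) 0.07017855965896103
plunger [nan nan nan] 0 ((0.0, 0.0), (0.0, 0.0), 0.0)
  return np.nanmean(a, axis, out=out, keepdims=keepdims)
```

Emit:
{"method": "move_arm", "body": {
  "moves": [
    {"tx": 0.4, "ty": -1, "tz": 0.1, "wz": -0.2, "hand": -1},
    {"tx": 0.4, "ty": -1, "tz": 0.1, "wz": -0.2, "hand": -1},
    {"tx": 0.4, "ty": -1, "tz": 0.1, "wz": -0.2, "hand": -1},
    {"tx": 0.4, "ty": -1, "tz": 0.1, "wz": -0.2, "hand": -1},
    {"tx": 0.4, "ty": -1, "tz": 0.1, "wz": -0.2, "hand": -1},
    {"tx": 0.4, "ty": -1, "tz": 0.1, "wz": -0.2, "hand": -1},
    {"tx": 0.4, "ty": -1, "tz": 0.1, "wz": -0.2, "hand": -1},
    {"tx": 0.4, "ty": -1, "tz": 0.1, "wz": -0.2, "hand": -1},
    {"tx": 0.4, "ty": -1, "tz": 0.1, "wz": -0.2, "hand": -1},
    {"tx": 0.4, "ty": -1, "tz": 0.1, "wz": -0.2, "hand": -1},
    {"tx": 0.4, "ty": -1, "tz": 0.1, "wz": -0.2, "hand": -1},
    {"tx": 0.4, "ty": -1, "tz": 0.1, "wz": -0.2, "hand": -1}
  ]
}}

```text
invalid input
```

Emit:
{"method": "move_arm", "body": {
  "moves": [
    {"tx": 0.31, "ty": -0.95, "tz": -0.05, "wz": -0.16, "hand": -1},
    {"tx": 0.31, "ty": -0.95, "tz": -0.05, "wz": -0.16, "hand": -1},
    {"tx": 0.31, "ty": -0.95, "tz": -0.05, "wz": -0.16, "hand": -1},
    {"tx": 0.31, "ty": -0.95, "tz": -0.05, "wz": -0.16, "hand": -1},
    {"tx": 0.31, "ty": -0.95, "tz": -0.05, "wz": -0.16, "hand": -1},
    {"tx": 0.31, "ty": -0.95, "tz": -0.05, "wz": -0.16, "hand": -1},
    {"tx": 0.31, "ty": -0.95, "tz": -0.05, "wz": -0.16, "hand": -1},
    {"tx": 0.31, "ty": -0.95, "tz": -0.05, "wz": -0.16, "hand": -1},
    {"tx": 0.31, "ty": -0.95, "tz": -0.05, "wz": -0.16, "hand": -1},
    {"tx": 0.31, "ty": -0.95, "tz": -0.05, "wz": -0.16, "hand": -1},
    {"tx": 0.31, "ty": -0.95, "tz": -0.05, "wz": -0.16, "hand": -1},
    {"tx": 0.31, "ty": -0.95, "tz": -0.05, "wz": -0.16, "hand": -1}
  ]
}}

```text
invalid input
```

Run:
```python
from h import *
o,_,_=shot('wrist','w1')
print(o['clock'],o['tcp_pos'].round(4),o['eef_rot'].round(3),o['joint_positions'].round(2))
P,p=cloud('wrist','w1'); h=cv2.cvtColor(p,cv2.COLOR_RGB2HSV)
m=(P[...,2]>.012)&(P[...,2]<.06)
near=np.linalg.norm(P[...,:2]-[.515,-.227],axis=-1)<.1
q=P[m&near]; r=cv2.minAreaRect(q[:,:2].astype(np.float32)); print(r,cv2.boxPoints(r).round(3).tolist(),np.percentile(q[:,2],[50,95]))
w=near&(P[...,2]>.034)&(P[...,2]<.06)&(h[...,1]<100); r=cv2.minAreaRect(P[w][:,:2].astype(np.float32)); print('body',r)
c=near&m&(h[...,1]>150)&(h[...,0]<25); print('cap',P[c].mean(0),c.sum())
```

```text
0.1 [0.2022 0.5646 0.2216] [[-0.941  0.337 -0.001]
 [ 0.337  0.941 -0.002]
 [ 0.    -0.002 -1.   ]] [ 1.17  0.09  1.23  0.    1.82 -0.06]Traceback (most recent call last):
  File "<stdin>", line 7, in <module>
    return _quantile_unchecked(
        a, q, axis, out, overwrite_input, method, keepdims, weights)
    return _ureduce(a,
                    func=_quantile_ureduce_func,
    ...<5 lines>...
                    overwrite_input=overwrite_input,
                    method=method)
    r = func(a, **kwargs)
    result = _quantile(arr,
                       quantiles=q,
    ...<2 lines>...
                       out=out,
                       weights=wgt)
    slices_having_nans = np.isnan(arr[-1, ...])
                                  ~~~^^^^^^^^^
IndexError: index -1 is out of bounds for axis 0 with size 0
```

View pics/w1.png

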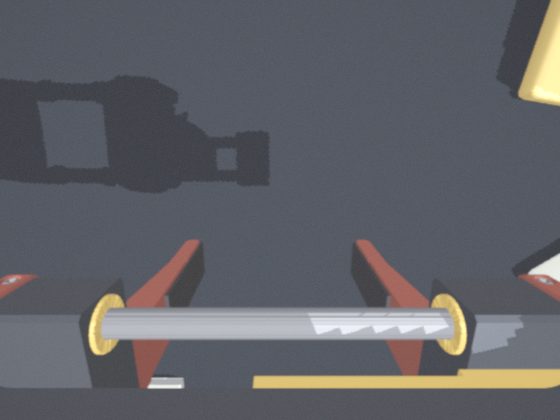

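The moves were refused, so this picture shows only the bench and the open fingers (tips near (195,245) and (362,245)). I'll try again with all seven keys in each row.

Emit:
{"method": "move_arm", "body": {
  "moves": [
    {"tx": 0.4, "ty": -1, "tz": 0.1, "wx": 0, "wy": 0, "wz": -0.2, "hand": -1},
    {"tx": 0.4, "ty": -1, "tz": 0.1, "wx": 0, "wy": 0, "wz": -0.2, "hand": -1},
    {"tx": 0.4, "ty": -1, "tz": 0.1, "wx": 0, "wy": 0, "wz": -0.2, "hand": -1},
    {"tx": 0.4, "ty": -1, "tz": 0.1, "wx": 0, "wy": 0, "wz": -0.2, "hand": -1},
    {"tx": 0.4, "ty": -1, "tz": 0.1, "wx": 0, "wy": 0, "wz": -0.2, "hand": -1},
    {"tx": 0.4, "ty": -1, "tz": 0.1, "wx": 0, "wy": 0, "wz": -0.2, "hand": -1},
    {"tx": 0.4, "ty": -1, "tz": 0.1, "wx": 0, "wy": 0, "wz": -0.2, "hand": -1},
    {"tx": 0.4, "ty": -1, "tz": 0.1, "wx": 0, "wy": 0, "wz": -0.2, "hand": -1},
    {"tx": 0.4, "ty": -1, "tz": 0.1, "wx": 0, "wy": 0, "wz": -0.2, "hand": -1},
    {"tx": 0.4, "ty": -1, "tz": 0.1, "wx": 0, "wy": 0, "wz": -0.2, "hand": -1},
    {"tx": 0.4, "ty": -1, "tz": 0.1, "wx": 0, "wy": 0, "wz": -0.2, "hand": -1},
    {"tx": 0.4, "ty": -1, "tz": 0.1, "wx": 0, "wy": 0, "wz": -0.2, "hand": -1}
  ]
}}

```text
clock: 1.15
tcp_pos: [0.3633, 0.162, 0.263]
eef_rot: [[-0.788, 0.616, 0.001], [0.616, 0.788, -0.001], [-0.001, 0.0, -1.0]]
wrist_force: [0.1, -0.4, 0.2]
width: 0.0879
grasp_force: 0.0
```

Emit:
{"method": "move_arm", "body": {
  "moves": [
    {"tx": 0.31, "ty": -0.95, "tz": -0.05, "wx": 0, "wy": 0, "wz": -0.16, "hand": -1},
    {"tx": 0.31, "ty": -0.95, "tz": -0.05, "wx": 0, "wy": 0, "wz": -0.16, "hand": -1},
    {"tx": 0.31, "ty": -0.95, "tz": -0.05, "wx": 0, "wy": 0, "wz": -0.16, "hand": -1},
    {"tx": 0.31, "ty": -0.95, "tz": -0.05, "wx": 0, "wy": 0, "wz": -0.16, "hand": -1},
    {"tx": 0.31, "ty": -0.95, "tz": -0.05, "wx": 0, "wy": 0, "wz": -0.16, "hand": -1},
    {"tx": 0.31, "ty": -0.95, "tz": -0.05, "wx": 0, "wy": 0, "wz": -0.16, "hand": -1},
    {"tx": 0.31, "ty": -0.95, "tz": -0.05, "wx": 0, "wy": 0, "wz": -0.16, "hand": -1},
    {"tx": 0.31, "ty": -0.95, "tz": -0.05, "wx": 0, "wy": 0, "wz": -0.16, "hand": -1},
    {"tx": 0.31, "ty": -0.95, "tz": -0.05, "wx": 0, "wy": 0, "wz": -0.16, "hand": -1},
    {"tx": 0.31, "ty": -0.95, "tz": -0.05, "wx": 0, "wy": 0, "wz": -0.16, "hand": -1},
    {"tx": 0.31, "ty": -0.95, "tz": -0.05, "wx": 0, "wy": 0, "wz": -0.16, "hand": -1},
    {"tx": 0.31, "ty": -0.95, "tz": -0.05, "wx": 0, "wy": 0, "wz": -0.16, "hand": -1}
  ]
}}

```text
clock: 2.15
tcp_pos: [0.4865, -0.2148, 0.2412]
eef_rot: [[-0.613, 0.79, -0.002], [0.79, 0.613, 0.002], [0.003, -0.001, -1.0]]
wrist_force: [0.4, 0.8, 0.3]
width: 0.0876
grasp_force: 0.0
```

```bash
cat > m.py <<'E'
from h import *
o,_,_=shot('wrist','w2')
print(o['clock'],o['tcp_pos'].round(4),o['eef_rot'].round(3),o['joint_positions'].round(2))
P,p=cloud('wrist','w2'); h=cv2.cvtColor(p,cv2.COLOR_RGB2HSV)
m=(P[...,2]>.012)&(P[...,2]<.06)
near=np.linalg.norm(P[...,:2]-[.515,-.227],axis=-1)<.1
q=P[m&near]; print(len(q))
if len(q):
    r=cv2.minAreaRect(q[:,:2].astype(np.float32)); print(r,cv2.boxPoints(r).round(3).tolist(),np.percentile(q[:,2],[50,95]))
    w=near&(P[...,2]>.034)&(P[...,2]<.06)&(h[...,1]<100); r=cv2.minAreaRect(P[w][:,:2].astype(np.float32)); print('body',r)
    c=near&m&(h[...,1]>150)&(h[...,0]<25); print('cap',P[c].mean(0),c.sum())
E
python3 m.py
```

```text
2.15 [ 0.4865 -0.2148  0.2412] [[-0.613  0.79  -0.002]
 [ 0.79   0.613  0.002]
 [ 0.003 -0.001 -1.   ]] [-0.48 -0.09  1.37  0.    1.86 -1.14]
2402
((0.5152460932731628, -0.22793719172477722), (0.03970891982316971, 0.10612401366233826), 37.813053131103516) [[0.46700000762939453, -0.1979999989271164], [0.5320000052452087, -0.28200000524520874], [0.5630000233650208, -0.257999986410141], [0.49799999594688416, -0.17399999499320984]] [0.03940588 0.04081988]
body ((0.5099173784255981, -0.22094377875328064), (0.03964259475469589, 0.08768875896930695), 37.62407302856445)
cap [ 0.54086267 -0.26486028  0.02885556] 78
```

View pics/w2.png

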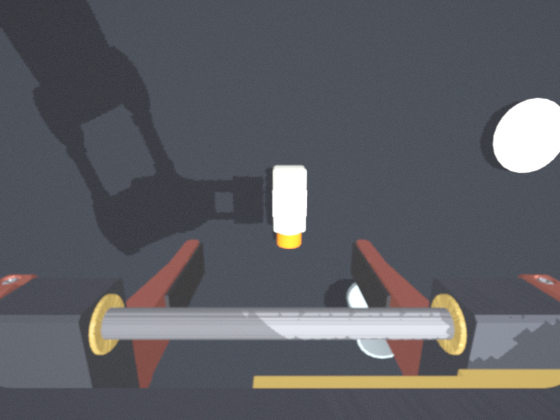

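The bottle lies between the open fingers, with its body at about (289,198) and its cap at (289,240). I'll tilt by 30° over it and lower to a hover.

Emit:
{"method": "move_arm", "body": {
  "moves": [
    {"tx": 0.054, "ty": -0.008, "tz": -0.3, "wx": 0.263, "wy": 0.204, "wz": 0, "hand": -1},
    {"tx": 0.054, "ty": -0.008, "tz": -0.3, "wx": 0.263, "wy": 0.204, "wz": 0, "hand": -1},
    {"tx": 0.054, "ty": -0.008, "tz": -0.3, "wx": 0.263, "wy": 0.204, "wz": 0, "hand": -1},
    {"tx": 0.054, "ty": -0.008, "tz": -0.3, "wx": 0.263, "wy": 0.204, "wz": 0, "hand": -1},
    {"tx": 0.054, "ty": -0.008, "tz": -0.3, "wx": 0.263, "wy": 0.204, "wz": 0, "hand": -1},
    {"tx": 0.054, "ty": -0.008, "tz": -0.3, "wx": 0.263, "wy": 0.204, "wz": 0, "hand": -1},
    {"tx": 0.054, "ty": -0.008, "tz": -0.3, "wx": 0.263, "wy": 0.204, "wz": 0, "hand": -1},
    {"tx": 0.054, "ty": -0.008, "tz": -0.3, "wx": 0.263, "wy": 0.204, "wz": 0, "hand": -1}
  ]
}}

```text
clock: 2.87
tcp_pos: [0.5089, -0.2176, 0.1268]
eef_rot: [[-0.537, 0.788, -0.3], [0.685, 0.615, 0.389], [0.492, 0.003, -0.871]]
wrist_force: [0.6, -0.2, 0.6]
width: 0.0879
grasp_force: 0.0
```

Emit:
{"method": "move_arm", "body": {
  "moves": [
    {"tx": 0, "ty": 0, "tz": -0.1, "wx": 0, "wy": 0, "wz": 0, "hand": -1},
    {"tx": 0, "ty": 0, "tz": -0.2, "wx": 0, "wy": 0, "wz": 0, "hand": -1},
    {"tx": 0, "ty": 0, "tz": -0.25, "wx": 0, "wy": 0, "wz": 0, "hand": -1},
    {"tx": 0, "ty": 0, "tz": -0.27, "wx": 0, "wy": 0, "wz": 0, "hand": -1},
    {"tx": 0, "ty": 0, "tz": -0.27, "wx": 0, "wy": 0, "wz": 0, "hand": -1},
    {"tx": 0, "ty": 0, "tz": -0.27, "wx": 0, "wy": 0, "wz": 0, "hand": -1}
  ]
}}

```text
clock: 3.37
tcp_pos: [0.5089, -0.2184, 0.018]
eef_rot: [[-0.535, 0.789, -0.302], [0.685, 0.615, 0.392], [0.495, 0.003, -0.869]]
wrist_force: [0.4, -0.3, -0.1]
width: 0.0883
grasp_force: 0.0
```

Lower another 6 mm and grip.

Emit:
{"method": "move_arm", "body": {
  "moves": [
    {"tx": 0, "ty": 0, "tz": -0.015, "wx": 0, "wy": 0, "wz": 0, "hand": -1},
    {"tx": 0, "ty": 0, "tz": -0.015, "wx": 0, "wy": 0, "wz": 0, "hand": -1},
    {"tx": 0, "ty": 0, "tz": -0.015, "wx": 0, "wy": 0, "wz": 0, "hand": 1},
    {"tx": 0, "ty": 0, "tz": -0.015, "wx": 0, "wy": 0, "wz": 0, "hand": 1},
    {"tx": 0, "ty": 0, "tz": -0.015, "wx": 0, "wy": 0, "wz": 0, "hand": 1},
    {"tx": 0, "ty": 0, "tz": -0.015, "wx": 0, "wy": 0, "wz": 0, "hand": 1},
    {"tx": 0, "ty": 0, "tz": -0.015, "wx": 0, "wy": 0, "wz": 0, "hand": 1},
    {"tx": 0, "ty": 0, "tz": -0.015, "wx": 0, "wy": 0, "wz": 0, "hand": 1},
    {"tx": 0, "ty": 0, "tz": -0.015, "wx": 0, "wy": 0, "wz": 0, "hand": 1},
    {"tx": 0, "ty": 0, "tz": -0.015, "wx": 0, "wy": 0, "wz": 0, "hand": 1}
  ]
}}

```text
clock: 4.2
tcp_pos: [0.5078, -0.2183, 0.0086]
eef_rot: [[-0.532, 0.789, -0.306], [0.683, 0.614, 0.395], [0.499, 0.001, -0.866]]
wrist_force: [0.3, -0.1, 0.2]
width: 0.0398
grasp_force: 30.0
```

Emit:
{"method": "move_arm", "body": {
  "moves": [
    {"tx": 0, "ty": 0, "tz": 0.1, "wx": 0, "wy": 0, "wz": 0, "hand": 1},
    {"tx": 0, "ty": 0, "tz": 0.2, "wx": 0, "wy": 0, "wz": 0, "hand": 1},
    {"tx": 0, "ty": 0, "tz": 0.3, "wx": -0.05, "wy": -0.039, "wz": 0, "hand": 1},
    {"tx": 0, "ty": 0, "tz": 0.3, "wx": -0.1, "wy": -0.078, "wz": 0, "hand": 1},
    {"tx": 0, "ty": 0, "tz": 0.3, "wx": -0.15, "wy": -0.116, "wz": 0, "hand": 1},
    {"tx": 0, "ty": 0, "tz": 0.3, "wx": -0.2, "wy": -0.155, "wz": 0, "hand": 1},
    {"tx": 0, "ty": 0, "tz": 0.3, "wx": -0.25, "wy": -0.194, "wz": 0, "hand": 1},
    {"tx": 0, "ty": 0, "tz": 0.3, "wx": -0.3, "wy": -0.233, "wz": 0, "hand": 1},
    {"tx": 0, "ty": 0, "tz": 0.3, "wx": -0.35, "wy": -0.272, "wz": 0, "hand": 1},
    {"tx": 0, "ty": 0, "tz": 0.3, "wx": -0.4, "wy": -0.31, "wz": 0, "hand": 1},
    {"tx": 0, "ty": 0, "tz": 0.3, "wx": -0.45, "wy": -0.349, "wz": 0, "hand": 1},
    {"tx": 0, "ty": 0, "tz": 0.3, "wx": -0.45, "wy": -0.349, "wz": 0, "hand": 1}
  ]
}}

```text
clock: 5.2
tcp_pos: [0.5052, -0.2158, 0.1253]
eef_rot: [[-0.575, 0.788, 0.221], [0.734, 0.616, -0.287], [-0.362, -0.003, -0.932]]
wrist_force: [-0.7, 0.6, -1.4]
width: 0.0396
grasp_force: 30.0
```

Emit:
{"method": "move_arm", "body": {
  "moves": [
    {"tx": 0, "ty": 0, "tz": 0, "wx": -0.05, "wy": -0.039, "wz": 0, "hand": 1},
    {"tx": 0, "ty": 0, "tz": 0, "wx": -0.1, "wy": -0.078, "wz": 0, "hand": 1},
    {"tx": 0, "ty": 0, "tz": 0, "wx": -0.15, "wy": -0.117, "wz": 0, "hand": 1},
    {"tx": 0, "ty": 0, "tz": 0, "wx": -0.2, "wy": -0.156, "wz": 0, "hand": 1},
    {"tx": 0, "ty": 0, "tz": 0, "wx": -0.25, "wy": -0.195, "wz": 0, "hand": 1},
    {"tx": 0, "ty": 0, "tz": 0, "wx": -0.3, "wy": -0.234, "wz": 0, "hand": 1},
    {"tx": 0, "ty": 0, "tz": 0, "wx": -0.338, "wy": -0.264, "wz": 0, "hand": 1},
    {"tx": 0, "ty": 0, "tz": 0, "wx": -0.338, "wy": -0.264, "wz": 0, "hand": 1},
    {"tx": 0, "ty": 0, "tz": 0, "wx": -0.338, "wy": -0.264, "wz": 0, "hand": 1},
    {"tx": 0, "ty": 0, "tz": 0, "wx": -0.338, "wy": -0.264, "wz": 0, "hand": 1}
  ]
}}

```text
clock: 6.03
tcp_pos: [0.5083, -0.2187, 0.1299]
eef_rot: [[-0.308, 0.79, 0.53], [0.398, 0.613, -0.682], [-0.864, 0.001, -0.503]]
wrist_force: [0.8, 0.0, -1.6]
width: 0.0397
grasp_force: 30.0
```

Run:
```python
from h import *
o,p,d=shot('scene','s2'); print(o['tcp_pos'].round(4),o['eef_rot'].round(3).tolist(),o['joint_positions'].round(2),o['width'])
cv2.imwrite('pics/s2c.png',cv2.resize(p[60:260,100:400,::-1],None,fx=2.5,fy=2.5))
```

```text
[ 0.5083 -0.2187  0.1299] [[-0.308, 0.79, 0.53], [0.398, 0.613, -0.682], [-0.864, 0.001, -0.503]] [-0.04 -0.65  2.31 -0.97  0.92 -0.31] 0.039724278369465876
```

View pics/s2c.png

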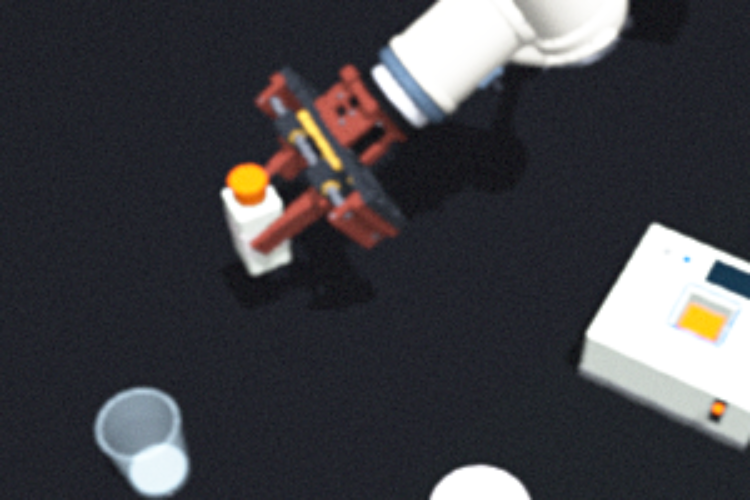

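The bottle is upright in the grip, with its cap at (248,182) in the crop and clear space below it. I'll lower it, moving outward a little to stay off the joint limits.

Emit:
{"method": "move_arm", "body": {
  "moves": [
    {"tx": 0.06, "ty": 0.02, "tz": -0.05, "wx": 0, "wy": 0, "wz": 0, "hand": 1},
    {"tx": 0.12, "ty": 0.04, "tz": -0.1, "wx": 0, "wy": 0, "wz": 0, "hand": 1},
    {"tx": 0.12, "ty": 0.04, "tz": -0.15, "wx": 0, "wy": 0, "wz": 0, "hand": 1},
    {"tx": 0.12, "ty": 0.04, "tz": -0.19, "wx": 0, "wy": 0, "wz": 0, "hand": 1},
    {"tx": 0.12, "ty": 0.04, "tz": -0.21, "wx": 0, "wy": 0, "wz": 0, "hand": 1},
    {"tx": 0.12, "ty": 0.04, "tz": -0.21, "wx": 0, "wy": 0, "wz": 0, "hand": 1},
    {"tx": 0.12, "ty": 0.04, "tz": -0.21, "wx": 0, "wy": 0, "wz": 0, "hand": 1},
    {"tx": 0.12, "ty": 0.04, "tz": -0.21, "wx": 0, "wy": 0, "wz": 0, "hand": 1}
  ]
}}

```text
clock: 6.75
tcp_pos: [0.5568, -0.2029, 0.0466]
eef_rot: [[-0.305, 0.79, 0.532], [0.397, 0.613, -0.683], [-0.866, 0.002, -0.501]]
wrist_force: [-0.1, -0.4, -0.9]
width: 0.0399
grasp_force: 30.0
```

Emit:
{"method": "move_arm", "body": {
  "moves": [
    {"tx": 0, "ty": 0, "tz": -0.008, "wx": 0, "wy": 0, "wz": 0, "hand": 1},
    {"tx": 0, "ty": 0, "tz": -0.012, "wx": 0, "wy": 0, "wz": 0, "hand": 1},
    {"tx": 0, "ty": 0, "tz": -0.014, "wx": 0, "wy": 0, "wz": 0, "hand": 1},
    {"tx": 0, "ty": 0, "tz": -0.014, "wx": 0, "wy": 0, "wz": 0, "hand": 1}
  ]
}}

```text
clock: 7.08
tcp_pos: [0.5566, -0.2025, 0.0409]
eef_rot: [[-0.306, 0.789, 0.533], [0.395, 0.614, -0.683], [-0.866, 0.002, -0.499]]
wrist_force: [-0.2, -0.5, 4.5]
width: 0.0398
grasp_force: 30.0
```

Emit:
{"method": "move_arm", "body": {
  "moves": [
    {"tx": 0, "ty": 0, "tz": 0, "wx": 0, "wy": 0, "wz": 0, "hand": 0.3},
    {"tx": 0, "ty": 0, "tz": 0, "wx": 0, "wy": 0, "wz": 0, "hand": -1},
    {"tx": 0, "ty": 0, "tz": 0, "wx": 0, "wy": 0, "wz": 0, "hand": -1},
    {"tx": 0, "ty": 0, "tz": 0, "wx": 0, "wy": 0, "wz": 0, "hand": -1},
    {"tx": 0, "ty": 0, "tz": 0, "wx": 0, "wy": 0, "wz": 0, "hand": -1},
    {"tx": 0, "ty": 0, "tz": 0, "wx": 0, "wy": 0, "wz": 0, "hand": -1},
    {"tx": -0.05, "ty": 0.064, "tz": 0.05, "wx": 0, "wy": 0, "wz": 0, "hand": -1},
    {"tx": -0.1, "ty": 0.128, "tz": 0.1, "wx": 0, "wy": 0, "wz": 0, "hand": -1},
    {"tx": -0.15, "ty": 0.192, "tz": 0.15, "wx": 0, "wy": 0, "wz": 0, "hand": -1},
    {"tx": -0.17, "ty": 0.217, "tz": 0.17, "wx": 0, "wy": 0, "wz": 0, "hand": -1},
    {"tx": -0.17, "ty": 0.217, "tz": 0.17, "wx": 0, "wy": 0, "wz": 0, "hand": -1}
  ]
}}

```text
clock: 8.0
tcp_pos: [0.4884, -0.1133, 0.1098]
eef_rot: [[-0.305, 0.787, 0.536], [0.396, 0.617, -0.68], [-0.866, 0.005, -0.5]]
wrist_force: [0.8, 0.8, 0.0]
width: 0.0878
grasp_force: 0.0
```

Run:
```python
from h import *
o,p,d=shot('top','t2'); print(o['clock'],o['tcp_pos'].round(4),o['width'])
P,p=cloud('top','t2'); h=cv2.cvtColor(p,cv2.COLOR_RGB2HSV)
near=np.linalg.norm(P[...,:2]-[.55,-.2],axis=-1)<.06
c=near&(h[...,1]>150)&(h[...,0]<25)&(P[...,2]>.095)&(P[...,2]<.115); q=P[c]; print('cap',c.sum(),q.mean(0),cv2.minEnclosingCircle(q[:,:2].astype(np.float32)),np.percentile(q[:,2],[5,50,95]))
o,p,d=shot('scene','s3'); P,p=cloud('scene','s3'); h=cv2.cvtColor(p,cv2.COLOR_RGB2HSV)
near=np.linalg.norm(P[...,:2]-[.55,-.2],axis=-1)<.06
c=near&(h[...,1]>150)&(h[...,0]<25)&(P[...,2]>.1)&(P[...,2]<.115); q=P[c]; print('cap',c.sum(),q.mean(0),cv2.minEnclosingCircle(q[:,:2].astype(np.float32)))
```

```text
8.0 [ 0.4884 -0.1133  0.1098] 0.08783385312727293
cap 9 [ 0.54686255 -0.18987423  0.10367742] ((0.5502905249595642, -0.193967804312706), 0.01652643457055092) [0.09971605 0.10437186 0.10699881]
cap 47 [ 0.55487191 -0.19297377  0.10550685] ((0.5501888394355774, -0.19439183175563812), 0.017157070338726044)
```

Emit:
{"method": "move_arm", "body": {
  "moves": [
    {"tx": 0, "ty": 0, "tz": 0.1, "wx": 0.04, "wy": 0.031, "wz": 0, "hand": -1},
    {"tx": 0, "ty": 0, "tz": 0.2, "wx": 0.08, "wy": 0.062, "wz": 0, "hand": -1},
    {"tx": 0, "ty": 0, "tz": 0.25, "wx": 0.14, "wy": 0.109, "wz": 0, "hand": -1},
    {"tx": 0.077, "ty": -0.1, "tz": 0.25, "wx": 0.2, "wy": 0.155, "wz": 0, "hand": -1},
    {"tx": 0.154, "ty": -0.2, "tz": 0.25, "wx": 0.26, "wy": 0.202, "wz": 0, "hand": -1},
    {"tx": 0.154, "ty": -0.2, "tz": 0.25, "wx": 0.32, "wy": 0.248, "wz": 0, "hand": -1},
    {"tx": 0.154, "ty": -0.2, "tz": 0.25, "wx": 0.38, "wy": 0.295, "wz": 0, "hand": -1},
    {"tx": 0.154, "ty": -0.2, "tz": 0.25, "wx": 0.44, "wy": 0.341, "wz": 0, "hand": -1},
    {"tx": 0.154, "ty": -0.2, "tz": 0.25, "wx": 0.5, "wy": 0.388, "wz": 0, "hand": -1},
    {"tx": 0.154, "ty": -0.2, "tz": 0.25, "wx": 0.527, "wy": 0.409, "wz": 0, "hand": -1},
    {"tx": 0.154, "ty": -0.2, "tz": 0.25, "wx": 0.527, "wy": 0.409, "wz": 0, "hand": -1},
    {"tx": 0.154, "ty": -0.2, "tz": 0.25, "wx": 0.527, "wy": 0.409, "wz": 0, "hand": -1}
  ]
}}

```text
clock: 9.1
tcp_pos: [0.5494, -0.1978, 0.2042]
eef_rot: [[-0.61, 0.792, -0.003], [0.792, 0.61, 0.003], [0.004, -0.001, -1.0]]
wrist_force: [-0.7, -0.7, -0.2]
width: 0.0877
grasp_force: 0.0
```

Run:
```python
from h import *
o,p,d=shot('wrist','w3'); print(o['clock'],o['tcp_pos'].round(4),o['eef_rot'].round(3).tolist(),o['joint_positions'].round(2))
P,p=cloud('wrist','w3'); h=cv2.cvtColor(p,cv2.COLOR_RGB2HSV)
near=np.linalg.norm(P[...,:2]-[.55,-.194],axis=-1)<.06
c=near&(h[...,1]>150)&(h[...,0]<25)&(P[...,2]>.1)&(P[...,2]<.115); q=P[c]; print('cap',c.sum(),q.mean(0) if len(q) else 0,cv2.minEnclosingCircle(q[:,:2].astype(np.float32)) if len(q) else 0)
w=near&(P[...,2]>.07)&(P[...,2]<.09); print(w.sum(),cv2.minAreaRect(P[w][:,:2].astype(np.float32)) if w.sum() else 0)
```

```text
9.1 [ 0.5494 -0.1978  0.2042] [[-0.61, 0.792, -0.003], [0.792, 0.61, 0.003], [0.004, -0.001, -1.0]] [-0.4   0.05  1.31  0.    1.79 -1.06]
cap 904 [ 0.54827484 -0.19307908  0.10544922] ((0.5491410493850708, -0.19364291429519653), 0.016371816396713257)
640 ((0.5490261912345886, -0.19363294541835785), (0.03954954072833061, 0.04033331200480461), 38.43515396118164)
```

View pics/w3.png

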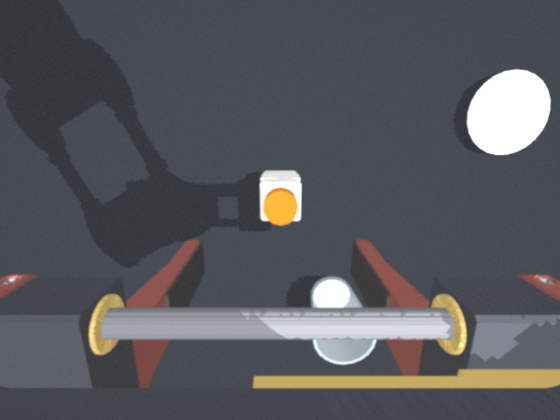

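The bottle is standing, cap at (281,206), centred between the fingers. I'll go down over it and grip the upper body.

Emit:
{"method": "move_arm", "body": {
  "moves": [
    {"tx": 0, "ty": 0.0105, "tz": -0.08, "wx": 0, "wy": 0, "wz": 0.008, "hand": -1},
    {"tx": 0, "ty": 0.0105, "tz": -0.16, "wx": 0, "wy": 0, "wz": 0.008, "hand": -1},
    {"tx": 0, "ty": 0.0105, "tz": -0.24, "wx": 0, "wy": 0, "wz": 0.008, "hand": -1},
    {"tx": 0, "ty": 0.0105, "tz": -0.32, "wx": 0, "wy": 0, "wz": 0.008, "hand": -1},
    {"tx": 0, "ty": 0.0105, "tz": -0.38, "wx": 0, "wy": 0, "wz": 0.008, "hand": -1},
    {"tx": 0, "ty": 0.0105, "tz": -0.38, "wx": 0, "wy": 0, "wz": 0.008, "hand": -1},
    {"tx": 0, "ty": 0.0105, "tz": -0.38, "wx": 0, "wy": 0, "wz": 0.008, "hand": 1},
    {"tx": 0, "ty": 0.0105, "tz": -0.38, "wx": 0, "wy": 0, "wz": 0.008, "hand": 1},
    {"tx": 0, "ty": 0.0105, "tz": -0.38, "wx": 0, "wy": 0, "wz": 0.008, "hand": 1},
    {"tx": 0, "ty": 0.0105, "tz": -0.38, "wx": 0, "wy": 0, "wz": 0.008, "hand": 1},
    {"tx": 0, "ty": 0.0105, "tz": -0.38, "wx": 0, "wy": 0, "wz": 0.008, "hand": 1},
    {"tx": 0, "ty": 0.0105, "tz": -0.38, "wx": 0, "wy": 0, "wz": 0.008, "hand": 1}
  ]
}}

```text
clock: 10.15
tcp_pos: [0.55, -0.1916, 0.0562]
eef_rot: [[-0.623, 0.782, 0.001], [0.782, 0.623, 0.002], [0.001, 0.002, -1.0]]
wrist_force: [0.2, 0.8, 0.7]
width: 0.0512
grasp_force: 0.0
```

Emit:
{"method": "move_arm", "body": {
  "moves": [
    {"tx": 0, "ty": 0, "tz": -0.013, "wx": 0, "wy": 0, "wz": 0, "hand": -0.5},
    {"tx": 0, "ty": 0, "tz": -0.013, "wx": 0, "wy": 0, "wz": 0, "hand": -0.5},
    {"tx": 0, "ty": 0, "tz": -0.013, "wx": 0, "wy": 0, "wz": 0, "hand": -0.5},
    {"tx": 0, "ty": 0, "tz": -0.013, "wx": 0, "wy": 0, "wz": 0, "hand": 1},
    {"tx": 0, "ty": 0, "tz": -0.013, "wx": 0, "wy": 0, "wz": 0, "hand": 1},
    {"tx": 0, "ty": 0, "tz": -0.013, "wx": 0, "wy": 0, "wz": 0, "hand": 1},
    {"tx": 0, "ty": 0, "tz": -0.013, "wx": 0, "wy": 0, "wz": 0, "hand": 1},
    {"tx": 0, "ty": 0, "tz": -0.013, "wx": 0, "wy": 0, "wz": 0, "hand": 1},
    {"tx": 0, "ty": 0, "tz": -0.013, "wx": 0, "wy": 0, "wz": 0, "hand": 1},
    {"tx": 0, "ty": 0, "tz": -0.013, "wx": 0, "wy": 0, "wz": 0, "hand": 1},
    {"tx": 0, "ty": 0, "tz": -0.013, "wx": 0, "wy": 0, "wz": 0, "hand": 1},
    {"tx": 0, "ty": 0, "tz": -0.013, "wx": 0, "wy": 0, "wz": 0, "hand": 1}
  ]
}}

```text
clock: 11.15
tcp_pos: [0.5494, -0.1913, 0.0499]
eef_rot: [[-0.623, 0.782, -0.0], [0.782, 0.623, 0.003], [0.002, 0.001, -1.0]]
wrist_force: [-0.6, -0.0, 0.8]
width: 0.0399
grasp_force: 29.9
```

Emit:
{"method": "move_arm", "body": {
  "moves": [
    {"tx": 0, "ty": 0, "tz": 0.1, "wx": 0, "wy": 0, "wz": 0, "hand": 1},
    {"tx": 0, "ty": 0, "tz": 0.2, "wx": 0, "wy": 0, "wz": 0, "hand": 1},
    {"tx": 0, "ty": 0, "tz": 0.3, "wx": 0, "wy": 0, "wz": 0, "hand": 1},
    {"tx": -0.02, "ty": 0.1, "tz": 0.37, "wx": 0, "wy": 0, "wz": 0.05, "hand": 1},
    {"tx": -0.05, "ty": 0.2, "tz": 0.37, "wx": 0, "wy": 0, "wz": 0.1, "hand": 1},
    {"tx": -0.08, "ty": 0.3, "tz": 0.37, "wx": 0, "wy": 0, "wz": 0.15, "hand": 1},
    {"tx": -0.1, "ty": 0.4, "tz": 0.37, "wx": 0, "wy": 0, "wz": 0.2, "hand": 1},
    {"tx": -0.12, "ty": 0.5, "tz": 0.37, "wx": 0, "wy": 0, "wz": 0.25, "hand": 1},
    {"tx": -0.15, "ty": 0.6, "tz": 0.37, "wx": 0, "wy": 0, "wz": 0.3, "hand": 1},
    {"tx": -0.15, "ty": 0.66, "tz": 0.37, "wx": 0, "wy": 0, "wz": 0.347, "hand": 1},
    {"tx": -0.15, "ty": 0.66, "tz": 0.37, "wx": 0, "wy": 0, "wz": 0.347, "hand": 1},
    {"tx": -0.15, "ty": 0.66, "tz": 0.37, "wx": 0, "wy": 0, "wz": 0.347, "hand": 1}
  ]
}}

```text
clock: 12.15
tcp_pos: [0.4891, 0.0741, 0.1977]
eef_rot: [[-0.939, 0.343, -0.002], [0.343, 0.939, 0.002], [0.002, 0.001, -1.0]]
wrist_force: [0.6, 0.5, -1.2]
width: 0.0399
grasp_force: 29.9
```

Run:
```python
from h import *
o,p,d=shot('wrist','w4'); print(o['clock'],o['tcp_pos'].round(4),o['eef_rot'].round(3).tolist())
P,p=cloud('wrist','w4')
m=(abs(P[...,2]-.07)<.005); print(m.sum(), np.median(P[m][:,2]))
for f in('t1','w4'):
    n='top' if f=='t1' else 'wrist'; P,p=cloud(n,f)
    g=np.linalg.norm(P[...,:2]-[.489,.21],axis=-1)<.05
    a=g&(P[...,2]>.045)&(P[...,2]<.063); print(f,a.sum(),cv2.minAreaRect(P[a][:,:2].astype(np.float32)) if a.sum()>3 else 0)
```

```text
12.15 [0.4891 0.0741 0.1977] [[-0.939, 0.343, -0.002], [0.343, 0.939, 0.002], [0.002, 0.001, -1.0]]
25878 0.06960358361416684
t1 305 ((0.4880068600177765, 0.21355168521404266), (0.04302872717380524, 0.043955810368061066), 69.16246795654297)
w4 1791 ((0.48730260133743286, 0.2113327980041504), (0.04447358101606369, 0.04602384567260742), 69.62224578857422)
```

View pics/w4.png

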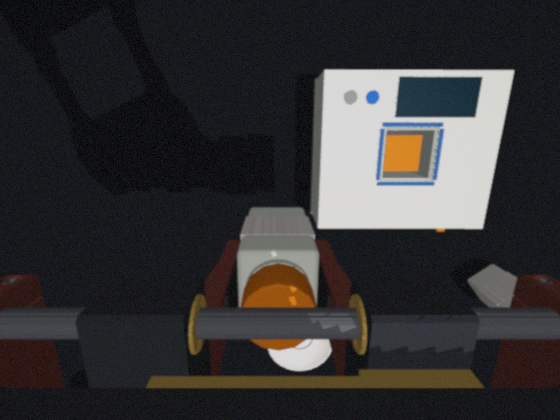

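The meter's well is visible at about (410,153) with its blue frame. The held bottle is in view too, cap at (279,305), so I'll measure both with the same camera.

Run:
```python
from h import *
P,p=cloud('wrist','w4'); h=cv2.cvtColor(p,cv2.COLOR_RGB2HSV); z=np.load('pics/w4.npz')
m=(abs(P[...,2]-.07)<.006)&(np.linalg.norm(P[...,:2]-[.489,.21],axis=-1)<.06)
b=m&(h[...,0]>95)&(h[...,0]<130)&(h[...,1]>90)&(h[...,2]>90)
lab=cv2.connectedComponents(b.astype(np.uint8),connectivity=8)
r=cv2.minAreaRect(P[b&(np.linalg.norm(P[...,:2]-[.489,.21],axis=-1)<.042)][:,:2].astype(np.float32)); print('frame',b.sum(),r)
m2=(abs(P[...,2]-.07)<.004); print('meter',cv2.minAreaRect(P[m2][:,:2].astype(np.float32)))
T=(P-z['pos'])@z['R']
c=(h[...,1]>150)&(h[...,0]<25)&(np.linalg.norm(T[...,:2],axis=-1)<.04)
q=T[c]; print('cap tool',np.percentile(q[:,2],[2,10,50]))
t=q[q[:,2]<np.percentile(q[:,2],5)+.003]; print(len(t),cv2.minEnclosingCircle(t[:,:2].astype(np.float32)))
# front face of body, flat side seen by camera
w=(h[...,1]<60)&(np.linalg.norm(T[...,:2],axis=-1)<.04)&(T[...,2]<.05)&(T[...,2]>-.04)
print('body',w.sum(),cv2.minAreaRect(T[w][:,:2].astype(np.float32)),np.percentile(T[w],[1,50,99],axis=0).round(4).tolist())
v,u=np.mgrid[:420,:560]
f=w&(v>212)&(v<230); print('face', np.polyfit(T[f][:,2],T[f][:,0],1) if f.sum() else 0, np.percentile(T[f],[5,95],axis=0).round(4).tolist())
```

```text
frame 655 ((0.4864474833011627, 0.209655299782753), (0.059691958129405975, 0.05820189416408539), 69.89122009277344)
meter ((0.5394629240036011, 0.21638911962509155), (0.219686359167099, 0.24493126571178436), 69.94147491455078)
cap tool [-0.10882287 -0.1078609  -0.05653739]
1965 ((0.0182877779006958, 0.0025384780019521713), 0.03287745639681816)
body 5131 ((0.004392210394144058, -0.0003386791795492172), (0.04376988485455513, 0.032042380422353745), 85.89950561523438) [[-0.0074, -0.0207, -0.0373], [0.0181, -0.0008, -0.0248], [0.0189, 0.0196, 0.0441]]
face [-0.00768835  0.0185916 ] [[0.0181, -0.0188, -0.0011], [0.0189, 0.0171, 0.0305]]
```

Emit:
{"method": "move_arm", "body": {
  "moves": [
    {"tx": 0, "ty": 0.1, "tz": 0, "wx": 0, "wy": 0, "wz": 0, "hand": 1},
    {"tx": -0.003, "ty": 0.2, "tz": 0, "wx": 0, "wy": 0, "wz": 0, "hand": 1},
    {"tx": -0.007, "ty": 0.3, "tz": 0, "wx": 0, "wy": 0, "wz": 0, "hand": 1},
    {"tx": -0.007, "ty": 0.341, "tz": -0.05, "wx": 0, "wy": 0, "wz": 0, "hand": 1},
    {"tx": -0.007, "ty": 0.341, "tz": -0.1, "wx": 0, "wy": 0, "wz": 0, "hand": 1},
    {"tx": -0.007, "ty": 0.341, "tz": -0.144, "wx": 0, "wy": 0, "wz": 0, "hand": 1},
    {"tx": -0.007, "ty": 0.341, "tz": -0.144, "wx": 0, "wy": 0, "wz": 0, "hand": 1},
    {"tx": -0.007, "ty": 0.341, "tz": -0.144, "wx": 0, "wy": 0, "wz": 0, "hand": 1}
  ]
}}

```text
clock: 12.87
tcp_pos: [0.4865, 0.2077, 0.1391]
eef_rot: [[-0.938, 0.348, -0.005], [0.348, 0.938, 0.001], [0.005, -0.001, -1.0]]
wrist_force: [0.7, -0.0, -1.0]
width: 0.0399
grasp_force: 29.9
```

Run:
```python
from h import *
o,p,d=shot('wrist','w5'); print(o['clock'],o['tcp_pos'].round(4),o['eef_rot'].round(3).tolist())
cv2.imwrite('pics/w5c.png',cv2.resize(p[60:300,120:440,::-1],None,fx=2.5,fy=2.5))
P,p=cloud('wrist','w5'); h=cv2.cvtColor(p,cv2.COLOR_RGB2HSV); z=np.load('pics/w5.npz')
T=(P-z['pos'])@z['R']
b=(abs(P[...,2]-.07)<.008)&(np.linalg.norm(T[...,:2],axis=-1)<.045)&(h[...,0]>95)&(h[...,0]<130)&(h[...,1]>90)
if b.sum(): print(b.sum(),cv2.minAreaRect(T[b][:,:2].astype(np.float32)),np.percentile(T[b],[0,1,99,100],axis=0).round(4).tolist())
```

```text
12.8667 [0.4865 0.2077 0.1391] [[-0.938, 0.348, -0.005], [0.348, 0.938, 0.001], [0.005, -0.001, -1.0]]
954 ((0.018521223217248917, 0.006284620612859726), (0.05076047405600548, 0.06847632676362991), 18.3505916595459) [[-0.0163, -0.028, 0.0667], [-0.0065, -0.0275, 0.0675], [0.0445, 0.031, 0.0705], [0.0446, 0.0313, 0.0711]]
```

View pics/w5c.png

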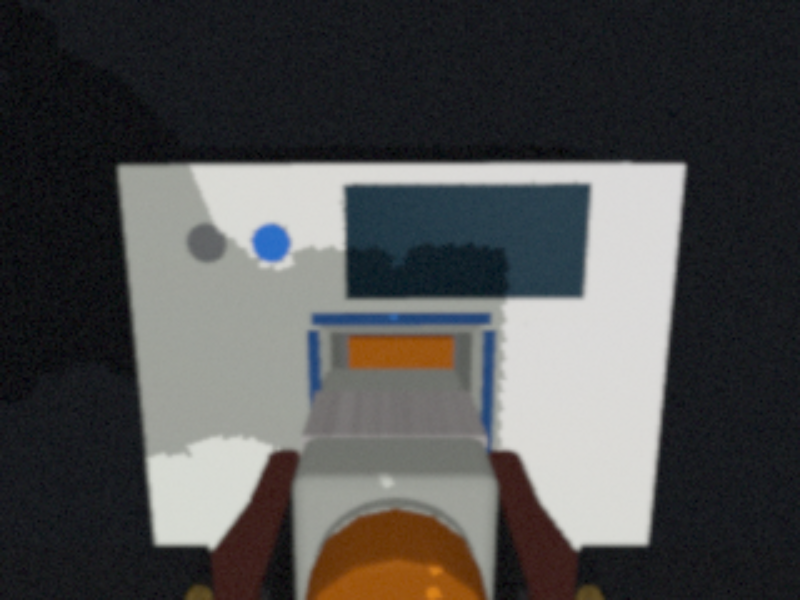

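Run:
```python
from h import *
o=ctrl.observe(); print(o['clock'],o['tcp_pos'].round(4))
c=eyes.calibration('wrist'); z=np.load('pics/w5.npz'); M=np.array(c['tool_from_camera'])
def pick(cx,cy,Z):
    u,v=cx/2.5+120-.3,cy/2.5+60-.3
    r=z['R']@(M[:3,:3]@[(u-c['cx'])/c['fx'],(v-c['cy'])/c['fy'],1]); s=z['R']@M[:3,3]+z['pos']
    X=s+r*(Z-s[2])/r[2]; return (z['R'].T@(X-z['pos'])).round(4), X.round(4)
for n,a in dict(bar_outer=(400,314,.07),bar_in=(400,324,.07),L=(308,360,.07),R=(496,360,.07),Lin=(320,360,.07),Rin=(484,360,.07),rimx=(400,331,.07),baseL=(330,370,.0892),baseR=(472,370,.0892)).items(): print(n,*pick(*a))
```

```text
12.9167 [0.4872 0.208  0.1407]
bar_outer [0.0301 0.0013 0.0692] [0.4585 0.2194 0.07  ]
bar_in [0.0269 0.0013 0.0692] [0.4615 0.2183 0.07  ]
L [ 0.0151 -0.0283  0.0692] [0.4622 0.1865 0.07  ]
R [0.0151 0.0321 0.0691] [0.4833 0.2431 0.07  ]
Lin [ 0.0151 -0.0244  0.0692] [0.4636 0.1901 0.07  ]
Rin [0.0151 0.0283 0.0692] [0.4819 0.2395 0.07  ]
rimx [0.0246 0.0013 0.0692] [0.4636 0.2175 0.07  ]
baseL [ 0.017  -0.0196  0.05  ] [0.4636 0.1953 0.0892]
baseR [0.017  0.0224 0.05  ] [0.4782 0.2347 0.0892]
```

The frame's back bar is at crop row 314 and its sides are at columns 308 and 496. The bottle base spans columns 330–472. A shift of 1–2 mm centres it, then I lower it into the mouth.

Emit:
{"method": "move_arm", "body": {
  "moves": [
    {"tx": -0.0025, "ty": 0.0035, "tz": 0, "wx": 0, "wy": 0, "wz": 0, "hand": 1},
    {"tx": -0.0025, "ty": 0.0035, "tz": -0.02, "wx": 0, "wy": 0, "wz": 0, "hand": 1},
    {"tx": -0.0025, "ty": 0.0035, "tz": -0.035, "wx": 0, "wy": 0, "wz": 0, "hand": 1},
    {"tx": -0.0025, "ty": 0.0035, "tz": -0.045, "wx": 0, "wy": 0, "wz": 0, "hand": 1},
    {"tx": -0.0025, "ty": 0.0035, "tz": -0.055, "wx": 0, "wy": 0, "wz": 0, "hand": 1},
    {"tx": -0.0025, "ty": 0.0035, "tz": -0.065, "wx": 0, "wy": 0, "wz": 0, "hand": 1},
    {"tx": -0.0025, "ty": 0.0035, "tz": -0.075, "wx": 0, "wy": 0, "wz": 0, "hand": 1},
    {"tx": -0.0025, "ty": 0.0035, "tz": -0.075, "wx": 0, "wy": 0, "wz": 0, "hand": 1},
    {"tx": -0.0025, "ty": 0.0035, "tz": -0.075, "wx": 0, "wy": 0, "wz": 0, "hand": 1}
  ]
}}

```text
clock: 13.67
tcp_pos: [0.4855, 0.2105, 0.1099]
eef_rot: [[-0.938, 0.346, -0.002], [0.346, 0.938, 0.002], [0.003, 0.001, -1.0]]
wrist_force: [-0.3, 0.2, -0.7]
width: 0.04
grasp_force: 29.9
```

The base is inside the mouth with no contact force. I'll press slowly.

Emit:
{"method": "move_arm", "body": {
  "moves": [
    {"tx": 0, "ty": 0, "tz": -0.006, "wx": 0, "wy": 0, "wz": 0, "hand": 1},
    {"tx": 0, "ty": 0, "tz": -0.012, "wx": 0, "wy": 0, "wz": 0, "hand": 1},
    {"tx": 0, "ty": 0, "tz": -0.018, "wx": 0, "wy": 0, "wz": 0, "hand": 1},
    {"tx": 0, "ty": 0, "tz": -0.024, "wx": 0, "wy": 0, "wz": 0, "hand": 1},
    {"tx": 0, "ty": 0, "tz": -0.03, "wx": 0, "wy": 0, "wz": 0, "hand": 1},
    {"tx": 0, "ty": 0, "tz": -0.035, "wx": 0, "wy": 0, "wz": 0, "hand": 1},
    {"tx": 0, "ty": 0, "tz": -0.04, "wx": 0, "wy": 0, "wz": 0, "hand": 1},
    {"tx": 0, "ty": 0, "tz": -0.043, "wx": 0, "wy": 0, "wz": 0, "hand": 1},
    {"tx": 0, "ty": 0, "tz": -0.043, "wx": 0, "wy": 0, "wz": 0, "hand": 1},
    {"tx": 0, "ty": 0, "tz": -0.043, "wx": 0, "wy": 0, "wz": 0, "hand": 1}
  ]
}}

```text
clock: 14.5
tcp_pos: [0.4858, 0.2106, 0.0934]
eef_rot: [[-0.938, 0.346, -0.001], [0.346, 0.938, 0.002], [0.002, 0.002, -1.0]]
wrist_force: [-0.9, -2.1, 4.4]
width: 0.0397
grasp_force: 29.9
```

Emit:
{"method": "move_arm", "body": {
  "moves": [
    {"tx": 0, "ty": 0, "tz": -0.003, "wx": 0, "wy": 0, "wz": 0, "hand": 1},
    {"tx": 0, "ty": 0, "tz": -0.006, "wx": 0, "wy": 0, "wz": 0, "hand": 1},
    {"tx": 0, "ty": 0, "tz": -0.009, "wx": 0, "wy": 0, "wz": 0, "hand": 1},
    {"tx": 0, "ty": 0, "tz": -0.009, "wx": 0, "wy": 0, "wz": 0, "hand": 1},
    {"tx": 0, "ty": 0, "tz": -0.009, "wx": 0, "wy": 0, "wz": 0, "hand": 1}
  ]
}}

```text
clock: 14.92
tcp_pos: [0.4858, 0.2105, 0.0897]
eef_rot: [[-0.938, 0.346, -0.001], [0.346, 0.938, 0.002], [0.002, 0.002, -1.0]]
wrist_force: [-1.1, -0.3, 5.7]
width: 0.0399
grasp_force: 29.9
```

Emit:
{"method": "move_arm", "body": {
  "moves": [
    {"tx": 0, "ty": 0, "tz": -0.0025, "wx": 0, "wy": 0, "wz": 0, "hand": 1},
    {"tx": 0, "ty": 0, "tz": -0.0025, "wx": 0, "wy": 0, "wz": 0, "hand": 1},
    {"tx": 0, "ty": 0, "tz": -0.0025, "wx": 0, "wy": 0, "wz": 0, "hand": 1}
  ]
}}

```text
clock: 15.17
tcp_pos: [0.4859, 0.2104, 0.0896]
eef_rot: [[-0.938, 0.346, -0.001], [0.346, 0.938, 0.002], [0.001, 0.002, -1.0]]
wrist_force: [-3.1, -1.7, 9.5]
width: 0.04
grasp_force: 29.9
```

Emit:
{"method": "move_arm", "body": {
  "moves": [
    {"tx": 0, "ty": 0, "tz": -0.0025, "wx": 0, "wy": 0, "wz": 0, "hand": 1},
    {"tx": 0, "ty": 0, "tz": -0.0025, "wx": 0, "wy": 0, "wz": 0, "hand": 1},
    {"tx": 0, "ty": 0, "tz": -0.0025, "wx": 0, "wy": 0, "wz": 0, "hand": 1}
  ]
}}

```text
clock: 15.42
tcp_pos: [0.4859, 0.2103, 0.0895]
eef_rot: [[-0.938, 0.346, -0.0], [0.346, 0.938, 0.002], [0.001, 0.002, -1.0]]
wrist_force: [-4.6, -2.4, 13.5]
width: 0.0401
grasp_force: 30.0
```

The force is rising while the TCP stays still, so the plunger is on its stop. One look to confirm.

Run:
```python
from h import *
a=cv2.imread('pics/s2.png')[140:250,310:450]
o,p,d=shot('scene','s4'); print(o['clock'],o['tcp_pos'].round(4),o['wrist_force'].round(1))
b=p[140:250,310:450,::-1]
cv2.imwrite('pics/cmp.png',cv2.resize(np.hstack([a,b]),None,fx=2.8,fy=2.8,interpolation=cv2.INTER_CUBIC))
```

```text
15.4167 [0.4859 0.2103 0.0895] [-4.6 -2.4 13.5]
```

View pics/cmp.png

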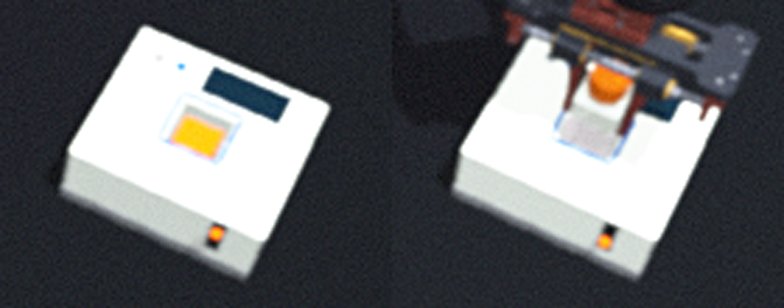

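The bottle sits upright in the well. The orange tab has moved from mid-slot (215,234) to the bottom of its slot (605,242), so I'm handing in.

```bash
python3 -c "
from cell import ticket; print(ticket.finish_job())"
```

```text
the job is handed in; nothing more can be done
None
```

I stood the orange-capped bottle upright, set it base down in the meter's well and pressed it onto the plunger's hard stop with about 13.5 N; I handed the job in at 15.4 s, still gripping it, with no sign that the spare bottle, beaker or dish was touched.

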